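# Put the nail-colour swatch board in its sloping display holder

## Robot

A 7-joint arm with a two-finger parallel gripper is mounted at the origin on the work surface. World frame = base frame: x ahead of the robot, y to its left, z up, the work surface at z = 0. Lengths are in mm, angles in rad, forces in N, time in s.
With the tool pointing down it reaches from about 400 to 875 mm from the base axis. Payload 4.4 kg.
Tool frame: the origin (TCP) lies between the finger pads; the fingertips stand 17 mm ahead of it and the grasp point (between the pads) lies 2 mm behind it; z points along the fingers, y is the line along which they close (so a half turn about z gives the same grasp; the last joint's range is limited). The gripper opens to 85 mm and grips with 20 to 120 N. Pads are 22 mm wide; open, the fingers measure 114 mm over their backs; the gripper's body (76 mm by 85 mm) begins 54 mm behind the grasp point. The pads swing forward as they close: fully open they stand 13 mm farther back than shut.
Start: joints at [-0.066, 0.628, 0.038, 1.517, -0.027, 0.996, -0.02], TCP at [650.014, 0.027, 248.313] pointing down, gripper open.
Joint ranges: [-3.06, 3.06], [-0.37, 2.12], [-1.25, 1.32], [0.18, 2.47], [-1.1, 4.24], [0.23, 1.98], [-2.94, 2.94]. Speed limits (rad/s): [2.57, 2.57, 3.14, 3.14, 3.14, 3.14, 3.14].

## Interface

Orientations are given as [roll, pitch, yaw] about the fixed x, y, z axes, in that order (R = Rz(yaw) Ry(pitch) Rx(roll)).
In Python, from cell import sensors, get_image, ctrl gives the robot as it stands.
- The arm moves only by the tool send_rows, never from a script. Its argument "series" is a list of rows, each a list of 3 entries, a list of its own where there are three numbers: the finger opening in mm, from 0 to 85.4, then the shift along the world's x, y, z in units of 60 mm (1.0 is 60 mm), then the turn, a rotation vector about the world's x, y, z in units of 5 degrees (1.0 is 5 degrees). A call has 1 to 8 rows; each row shifts and turns the commanded pose from where the row before left it; what a row does not reach is not made up. A row lasts 1/8 s, in which the tool goes at most 62.5 mm and 10.7 degrees, less where a joint would pass 70% of its speed; a pose out of reach is approached as far as the arm can. A call is refused whole if a number of a shift passes 1 or a number of a turn 1, either way. A call with a gripper value outside its range is refused whole. The fingers move at their own pace and stop on an object; the grip force is fixed at half the most. Time passes only in rows, so rows that do not move let the fingers close. It gives the time, the measured TCP pose, the force, the opening and the grip force at its end, in the units of the state.
- sensors.read_state(): the state, without advancing time (a new reading comes with each control period).
- get_image(name): name is "scene" or "side" or "wrist"; returns a dict with "img" (384x512x3 uint8, red, green, blue), "depth" (384x512 float32, mm along the optical axis (not along the pixel's ray), 0 where there is no reading), "vfov" (degrees; the focal length in pixels is half the picture's height over the tangent of half this angle, whatever the lens; pixels are square), "cx", "cy" (the principal point, pixels), "k1" (the pictures are not rectified: a ray, as slopes to the right and down, at radius r is drawn at 1 + k1 r^2 times it, then the intrinsics apply), "world_to_cam" (4x4, takes a point from world to camera coordinates). Camera axes: x right, y down, z forward; pixel columns grow to the right and rows downward; lengths in mm; the calibration is good to about 2 mm. A picture is of the moment at which its call begins.
- ctrl.finish_job(): hands the job in; it is judged then, once.
The state is a dict: "clock": time; "qpos": joint angles; "qd": joint speeds; "tau": joint torques, N m; "eef_pos": TCP position; "tool_rot": TCP orientation; "force": force on the tool from outside, world axes, zero at the start; "torque": the same for the moment, N m; "width": finger opening in mm; "gripper_force": force on a finger pad.
Only numpy, scipy, OpenCV 4.12 (cv2) and the standard library are available. Lean on these libraries where they do the work, as an engineer would, in place of code of your own. Each camera call takes 0.05 s, during which the arm holds its last target. There are 200 camera calls.

## Task

Take the black swatch board with the sample nails out of the rack and slide it down into the close-fitting grooves of the sloping wooden holder until it is fully home, so that it leans back there with its samples showing out of the holder's open front. Keep hold of it while it goes down rather than dropping it in, then let go. Leave the mirror standing in the rack and do not knock over any of the polish bottles.

Things in the scene. Friction and masses are not known exactly. Their poses are not given: they have to be found in the camera images.
- swatch_board: (all sizes in mm) black plastic panel, 8 thick (x) x 100 wide (y) x 150 tall (z), 140 g; rows of coloured sample nails on its +x face (2 proud, |y| under 36, z 12 to 88), top 60 bare. Starts upright in one of the rack's two slots, samples facing away from the robot. Origin: centre of its lower edge; z up the board, x out of the sample face
- board_face (a point): centre of the board's sample face, 4 in front of its mid-plane, 75 above its lower edge
- cradle: (mm) fixed brown wooden part of the holder that takes the board: grooves 11.5 across (x), 104 wide (y), 75 deep (z), mouth flared 14 more; back, cheeks, ledge, two front lips in to |y| = 41, open between. Origin: where the board's origin belongs, on the ledge, mid-groove, 21 above the table. z up the slope, leaning 20 deg back towards the robot; x out of the open front, away from the robot
- holder: the fixed foot of that holder, a brown wooden plate 130 x 130 x 8 lying on the table, with props behind the cradle. Origin on the table; the cradle's origin lies 12 ahead of it in x and 21 above; same yaw as the cradle
- rack: (mm) low light-wood rack, fixed, 136 (x) x 120 (y) x 55 tall, with two upright slots across it, 42 either side of its centre in x; each slot is 11.5 x 106, floor 12 above the table, walls up to 55 above the table. Origin: centre of its underside on the table; its slots run along y
- mirror: plain mirror in a white frame, 8 (x) x 100 (y) x 110 tall (z), standing in the rack's other slot. Origin: centre of its lower edge
- polish0: nail polish bottle, round, 34 across, 60 tall, standing on the table. Origin: centre of its underside; z up
- polish1: nail polish bottle, round, 34 across, 60 tall, standing on the table. Origin: centre of its underside; z up
- polish2: nail polish bottle, round, 34 across, 60 tall, standing on the table. Origin: centre of its underside; z up
- polish3: nail polish bottle, round, 34 across, 60 tall, standing on the table. Origin: centre of its underside; z up
There are look-alikes about, which are no part of the job. Leave any turquoise look-alike of the polish0 alone.

How it is judged (in metres and radians):
On the way, in this order (a step that is already met when the one before it is completed fails the run):
1. the board is held in the gripper, lifted clear of the rack's slot (z of swatch_board in the frame of rack above 0.06 m and contact force between the fingers and swatch_board above 1 N), for 0.1 s.
2. the board, still held by the fingers, is well down in the holder's grooves (lower edge within 40 mm of the ledge) (z of swatch_board in the frame of cradle below 0.04 m and y of swatch_board in the frame of cradle between -0.006 and 0.006 m and x of swatch_board in the frame of cradle between -0.005 and 0.005 m and angle between the z axis of swatch_board and the z axis of cradle, either way round below 0.09 rad and angle between the y axis of swatch_board and the y axis of cradle, either way round below 0.09 rad and x of board_face in the frame of cradle above 0 m and contact force between the fingers and swatch_board above 0.5 N), for 0.05 s.
At the end, for the whole second after the job is handed in: The board rests at the bottom of the holder's grooves: lower edge within 5 mm of the ledge, 6 mm sideways, tilted like the holder within 0.09 rad, samples towards the open front, still. The mirror stands in the rack within 30 mm of its start; the four bottles are upright (z of swatch_board in the frame of cradle between -0.005 and 0.005 m and y of swatch_board in the frame of cradle between -0.006 and 0.006 m and x of swatch_board in the frame of cradle between -0.005 and 0.005 m and angle between the z axis of swatch_board and the z axis of cradle, either way round below 0.09 rad and angle between the y axis of swatch_board and the y axis of cradle, either way round below 0.09 rad and x of board_face in the frame of cradle above 0 m and linear speed of swatch_board below 0.02 m/s and angular speed of swatch_board below 0.2 rad/s and distance of mirror from where it was at the start of the episode below 0.03 m and angle between mirror's own z axis and vertical below 0.3 rad and angle between each of polish0, polish1, polish2, polish3's own z axis and vertical below 0.5 rad); the robot touches nothing.
It fails at once if the mirror is taken or knocked out of its slot (moved more than 30 mm) (distance of mirror from where it was at the start of the episode above 0.03 m).
It fails at once if a polish bottle is knocked over (angle between any of polish0, polish1, polish2, polish3's own z axis and vertical above 0.7 rad).
It also fails if it takes over 50 s, if anything falls off the work surface, if the arm or the gripper's body presses on something with over 40 N, if the wrist force passes 120 N, or if a joint passes its speed limit or range.

## Working session

There is one attempt and no reset: what is moved stays moved. The work goes in short steps, Python scripts to look and compute and a tool call to move; the robot and the scene stay as the last step left them, time stands still between calls to the robot, and variables do not carry over. Pictures are saved under pics/ and viewed, at most 10 in all, crops included, and the job is handed in when it is done.

Besides the shell and the picture viewer there is one more tool, called after "Call:" in YAML: its name, and indented under it one key for each argument. send_rows: Moves the arm, as the interface text tells. Its arguments: {"type":"object","properties":{"series":{"type":"array"}},"required":["series"]}

```bash
mkdir -p pics
cat > h.py <<'E'
import numpy as np, cv2
from cell import sensors, get_image, ctrl
def grab(n):
    d=get_image(n); np.savez(f'{n}.npz',**d); return d
def cloud(d):
    h,w=d['depth'].shape; f=h/2/np.tan(np.radians(float(d['vfov']))/2)
    K=np.array([[f,0,float(d['cx'])],[0,f,float(d['cy'])],[0,0,1]])
    u,v=np.meshgrid(np.arange(w,dtype=float),np.arange(h,dtype=float))
    p=cv2.undistortPoints(np.stack([u,v],-1).reshape(-1,1,2),K,np.array([float(d['k1']),0,0,0,0])).reshape(h,w,2)
    z=d['depth'][...,None]; c=np.concatenate([p*z,z],-1)
    T=np.linalg.inv(d['world_to_cam']); W=c@T[:3,:3].T+T[:3,3]
    W[d['depth']<=0]=np.nan
    return W
E
python3 - <<'E'
from h import *
ims=[]
for n in ['scene','side']:
    d=grab(n); cv2.imwrite(f'pics/{n}0.png',d['img'][...,::-1]); print(n,np.round(np.linalg.inv(d['world_to_cam'])[:3,3]))
print(sensors.read_state())
E
```

```text
scene [1241.  428.  579.]
side [ 234. -507.  655.]
{'clock': 0.1, 'qpos': array([-0.06578948,  0.62930703,  0.03842828,  1.51825134, -0.02701313,
        0.99632096, -0.02000818]), 'qd': array([-0.00110507, -0.00168365, -0.0010561 , -0.002529  , -0.00174241,
       -0.00037822, -0.00099258]), 'tau': array([ 3.65140630e-03, -5.64529252e+01,  1.23032581e+00, -1.93971133e+01,
        1.11524854e-02,  5.46943455e-03, -1.37002465e-05]), 'eef_pos': array([6.49465691e+02, 3.71707154e-02, 2.47451450e+02]), 'tool_rot': array([-3.13982322e+00, -3.86827264e-08,  1.57078417e+00]), 'force': array([-0.71000822, -0.06896803,  0.76020156]), 'torque': array([ 0.04485842, -0.00124243,  0.05387912]), 'gripper_force': 0.0, 'width': 85.3448395270087}
```

View pics/scene0.png

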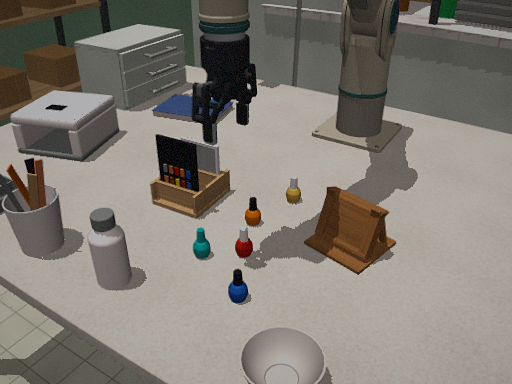

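View pics/side0.png

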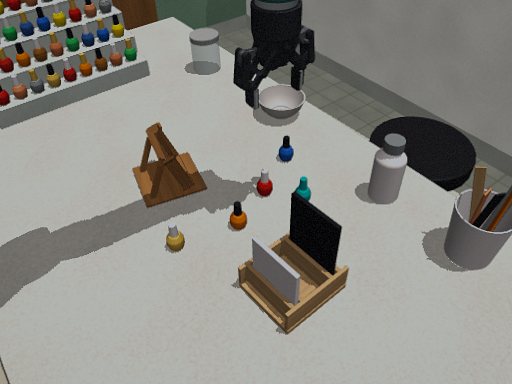

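The scene view has the board at (178,162) in the rack's far slot, with the mirror behind it. The holder is at (350,228), with bottles at (253,212), (244,243), (238,287), (293,190) and the turquoise look-alike at (202,244). The side view agrees: board (315,232), mirror (275,270), holder (168,175).

Run:
```python
from h import *
C={}
for n in ['scene','side']:
    d=dict(np.load(n+'.npz')); W=cloud(d); C[n]=(W,d['img'].astype(int))
    hsv=cv2.cvtColor(d['img'],cv2.COLOR_RGB2HSV)
    H,S,V=[hsv[...,i].astype(int) for i in range(3)]
    box=lambda r:np.isin(np.arange(384),range(r[2],r[3]))[:,None]&np.isin(np.arange(512),range(r[0],r[1]))[None]
    rb=dict(scene=(145,240,125,215),side=(230,355,185,335))[n]
    hb=dict(scene=(295,405,180,272),side=(125,212,115,210))[n]
    z=W[...,2]
    m=box(rb)&(z>70)&(z<185)&(V<70)
    P=W[m]; c=np.median(P,0); q=P[np.linalg.norm(P-c,axis=1)<100]
    c=q.mean(0); nrm=np.linalg.svd(q-c)[2][2]; e=np.percentile(q,[1,50,99],axis=0)
    print(n,'board',len(q),c.round(1),nrm.round(3),e.round(1).tolist())
    for lab,mm in [('rack',box(rb)&(z>50)&(z<58)&(S>60)&(V>80)),('mirror',box(rb)&(z>70)&(z<135)&(S<60)&(V>90)),('foot',box(hb)&(z>4)&(z<12)&(S>90)),('holder>12',box(hb)&(z>14)&(z<140)&(S>90))]:
        P=W[mm]; r=cv2.minAreaRect(P[:,:2].astype(np.float32)) 
        print(' ',lab,len(P),np.percentile(P,[1,99],axis=0).round(1).tolist(),np.array(r[0]).round(1),np.array(r[1]).round(1),round(r[2],2))
    print('  table z',np.nanmedian(z[(abs(z)<15)]))
    # bottles
    for b,(u,v) in dict(scene=dict(orange=(253,216),red=(244,248),blue=(238,292),gold=(293,196),turq=(202,248)),side=dict(orange=(238,220),red=(265,188),blue=(286,154),gold=(175,241),turq=(303,192)))[n].items():
        print('  ',b,W[v,u].round(0))
np.savez('c.npz',sc=C['scene'][0],si=C['side'][0])
```

```text
scene board 1463 [ 587.8 -173.3  123.1] [-0.998 -0.057  0.016] [[509.0, -225.1, 71.6], [589.0, -172.8, 125.2], [593.7, -127.9, 164.6]]
  rack 427 [[479.5, -237.1, 50.3], [612.4, -118.7, 57.9]] [ 543.6 -180.1] [136.9 121.1] 2.8
  mirror 235 [[495.8, -233.1, 72.0], [593.2, -134.7, 125.1]] [ 543.9 -181.2] [ 95.5 100.1] 2.98
  foot 1198 [[461.9, 114.5, 4.8], [586.6, 262.4, 11.9]] [486.3 170.1] [246.1 178.5] 35.34
  holder>12 3401 [[438.2, 32.2, 19.8], [559.6, 248.2, 110.2]] [495.8 134.3] [242.5  90.8] 76.87
  table z 2.115250113486354
   orange [567.  -1.  30.]
   red [661.  40.  28.]
   blue [765.  96.  29.]
   gold [446.  26.  23.]
   turq [705. -24.  29.]
side board 2119 [ 580.8 -182.5  121.3] [-0.998 -0.062  0.013] [[576.9, -228.5, 71.2], [580.7, -183.7, 122.8], [587.2, -131.1, 161.0]]
  rack 1128 [[475.4, -244.5, 50.3], [606.0, -121.9, 56.0]] [ 540.3 -182.3] [133.8 121.1] 3.23
  mirror 728 [[493.6, -235.7, 70.8], [589.4, -137.6, 122.5]] [ 540.4 -182.4] [ 92.7 100.7] 4.94
  foot 1494 [[438.9, 115.8, 4.1], [578.7, 255.2, 9.6]] [509.7 187.5] [131.9 128.8] 76.98
  holder>12 1555 [[456.9, 123.8, 15.6], [553.2, 247.3, 107.1]] [506.  187.7] [126.2  88.3] 77.19
  table z -1.5686751582406941
   orange [545. -23.  28.]
   red [641.  18.  23.]
   blue [744.  75.  23.]
   gold [426.   6.  27.]
   turq [687. -44.  31.]
```

Call:
send_rows:
  series:
    - [85,[-0.3,-0.6,0],[0,0,0.66]]
    - [85,[-0.3,-0.6,0],[0,0,0]]
    - [85,[-0.3,-0.6,0],[0,0,0]]
    - [85,[-0.2,-0.6,0],[0,0,0]]
    - [85,[0,-0.57,0],[0,0,0]]
    - [85,[0,0,0],[0,0,0]]
    - [85,[0,0,0],[0,0,0]]

```text
clock: 0.98
eef_pos: [583.9, -177.3, 247.9]
tool_rot: [-3.141, -0.001, 1.629]
force: [-1.1, 1.1, 0.3]
width: 85.1
gripper_force: 0.0
```

Run:
```python
from h import *
s=sensors.read_state(); print(s['clock'],s['eef_pos'].round(1),s['tool_rot'].round(3))
d=grab('wrist'); cv2.imwrite('pics/w0.png',d['img'][...,::-1]); W=cloud(d); z=W[...,2]
print(np.linalg.inv(d['world_to_cam'])[:3,3].round())
V=d['img'].max(-1)
for lab,m in [('boardtop',(z>154)&(z<170)&(abs(W[...,0]-584)<20)),('mirrortop',(z>115)&(z<128)&(abs(W[...,0]-500)<20)),('racktop',(z>49)&(z<60)&(abs(W[...,0]-540)<80)&(abs(W[...,1]+180)<75))]:
    P=W[m]; 
    if len(P)<5: print(lab,len(P)); continue
    r=cv2.minAreaRect(P[:,:2].astype(np.float32)); print(lab,len(P),np.percentile(P,[2,50,98],axis=0).round(1).tolist(),r)
# per-camera fixed: foot in both fixed views using wood hue
for n in ['scene','side']:
    d=dict(np.load(n+'.npz')); W=cloud(d); z=W[...,2]; hsv=cv2.cvtColor(d['img'],cv2.COLOR_RGB2HSV).astype(int)
    near=(np.hypot(W[...,0]-510,W[...,1]-187)<105)
    m=near&(hsv[...,1]>110)&(z>3)&(z<14)
    P=W[m]; print(n,'foot',len(P),P[:,2].mean(),cv2.minAreaRect(P[:,:2].astype(np.float32)))
    m=near&(hsv[...,1]>110)&(z>30)&(z<118); print(n,np.percentile(W[m],[0,1,99,100],axis=0).round(1).tolist())
```

```text
0.975 [ 583.9 -177.3  247.9] [-3.141e+00 -1.000e-03  1.629e+00]
[ 581. -101.  374.]
boardtop 1278 [[580.3, -224.1, 160.7], [585.6, -170.5, 162.3], [591.2, -127.9, 163.7]] ((586.0313720703125, -176.68197631835938), (7.783792018890381, 100.17530059814453), 3.2227747440338135)
mirrortop 1187 [[497.7, -230.9, 115.6], [504.0, -179.2, 122.1], [508.9, -135.3, 123.8]] ((503.30810546875, -183.46920776367188), (9.32115364074707, 100.15125274658203), 3.258577823638916)
racktop 3569 [[485.2, -238.5, 50.3], [558.4, -167.1, 55.3], [605.5, -118.7, 57.2]] ((544.6484985351562, -179.98562622070312), (135.11553955078125, 120.25686645507812), 3.3050122261047363)
scene foot 1277 9.818929338037721 ((514.0792846679688, 190.0020751953125), (130.7763671875, 128.8652801513672), 77.30232238769531)
scene [[482.6, 124.0, 30.0], [488.6, 128.0, 30.8], [556.2, 247.8, 110.5], [562.7, 253.1, 113.3]]
side foot 1626 5.83147663081377 ((509.781494140625, 187.5579833984375), (132.05252075195312, 128.85812377929688), 76.81158447265625)
side [[458.1, 122.4, 30.1], [462.2, 124.9, 30.9], [546.2, 247.4, 107.5], [552.9, 250.0, 108.9]]
```

View pics/w0.png

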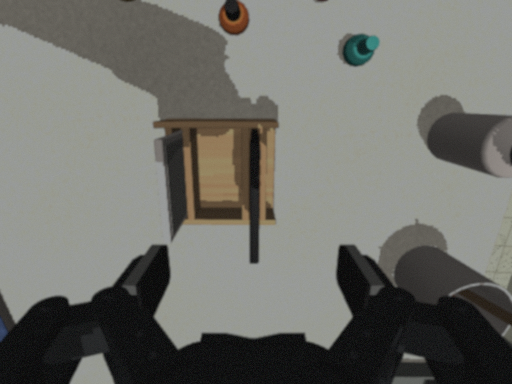

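The wrist view has the board's top edge at column 255 (rows 130–262), centred between the fingers. The mirror is at column 175, clear of the left finger.

Call:
send_rows:
  series:
    - [85,[0.03,0,-0.5],[0,0,0]]
    - [85,[0,0,-0.5],[0,0,0]]
    - [85,[0,0,-0.5],[0,0,0]]
    - [85,[0,0,-0.47],[0,0,0]]
    - [85,[0,0,0],[0,0,0]]
    - [0,[0,0,0],[0,0,0]]
    - [0,[0,0,0],[0,0,0]]
    - [0,[0,0,0],[0,0,0]]

```text
clock: 2.02
eef_pos: [586.4, -178.2, 131.2]
tool_rot: [3.14, 0.001, 1.628]
force: [-0.9, -0.2, 0.5]
width: 31.7
gripper_force: 0.0
```

Call:
send_rows:
  series:
    - [0,[0,0,0],[0,0,0]]
    - [0,[0,0,0],[0,0,0]]
    - [0,[0,0,0],[0,0,0]]

```text
clock: 2.4
eef_pos: [586.0, -178.3, 130.7]
tool_rot: [3.141, 0.0, 1.628]
force: [-1.8, -0.4, 5.4]
width: 7.4
gripper_force: 59.4
```

Call:
send_rows:
  series:
    - [0,[0,0,0.3],[0,0,0]]
    - [0,[0,0,0.6],[0,0,0]]
    - [0,[0,0,0.8],[0,0,0]]
    - [0,[0,0,0.8],[0,0,0]]
    - [0,[0,0,0.8],[0,0,0]]
    - [0,[0,0,0],[0,0,0]]

```text
clock: 3.15
eef_pos: [588.0, -178.8, 333.3]
tool_rot: [3.132, 0.003, 1.628]
force: [0.4, -0.4, -1.6]
width: 7.3
gripper_force: 58.7
```

Call:
send_rows:
  series:
    - [0,[-0.2,0.6,0],[0,0,-0.81]]
    - [0,[-0.3,0.8,0],[0,0,-0.81]]
    - [0,[-0.3,0.8,0],[0,0,-0.81]]
    - [0,[-0.3,0.8,0],[0,0,-0.81]]
    - [0,[-0.3,0.8,0],[-0.22,-0.97,0]]
    - [0,[-0.3,0.8,0],[-0.22,-0.97,0]]
    - [0,[-0.3,0.8,-0.25],[-0.22,-0.97,0]]
    - [0,[-0.3,0.8,-0.25],[-0.22,-0.97,0]]

```text
clock: 4.15
eef_pos: [449.3, 187.1, 299.6]
tool_rot: [2.806, 0.002, 1.345]
force: [0.5, -0.0, -1.0]
width: 7.4
gripper_force: 58.8
```

Call:
send_rows:
  series:
    - [0,[0,0.17,0],[0,0,0]]
    - [0,[0,0,0],[0,0,0]]
    - [0,[0,0,0],[0,0,0]]

```text
clock: 4.53
eef_pos: [451.9, 194.0, 300.3]
tool_rot: [2.808, 0.003, 1.34]
force: [-0.3, -0.9, -1.3]
width: 7.7
gripper_force: 58.9
```

Run:
```python
from h import *
s=sensors.read_state(); print(s['clock'],s['eef_pos'].round(1),s['tool_rot'].round(3),s['qpos'].round(2),s['width'],s['gripper_force'])
o=[]
for n in ['scene','side','wrist']:
    d=grab(n); o.append(cv2.resize(d['img'],(400,300))[...,::-1])
o.append(np.zeros_like(o[0]))
cv2.imwrite('pics/m1.png',np.vstack([np.hstack(o[:2]),np.hstack(o[2:])]))
```

```text
4.525 [451.9 194.  300.3] [2.808 0.003 1.34 ] [-0.71  0.24  0.09  2.1   0.4   0.62 -1.16] 7.701721254268752 58.92180919647217
```

View pics/m1.png

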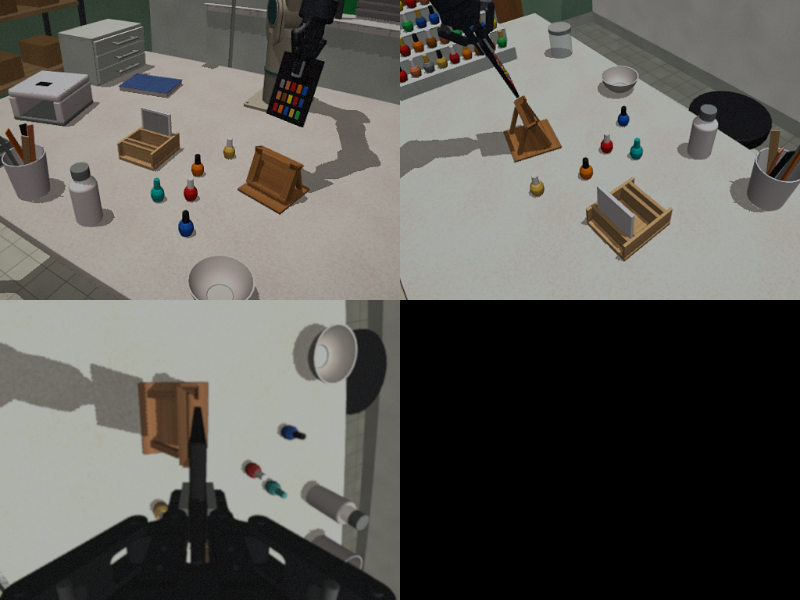

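The montage shows the board held and tilted, samples facing the front, behind and above the holder. Scene: board (295,90), cradle (275,175). The mirror and bottles are undisturbed.

```bash
cat > rel.py <<'E'
from h import *
def run(n,d,foot=True):
    W=cloud(d); z=W[...,2]; hsv=cv2.cvtColor(d['img'],cv2.COLOR_RGB2HSV).astype(int)
    t=sensors.read_state(); tcp=t['eef_pos']
    if foot:
        near=(np.hypot(W[...,0]-512,W[...,1]-189)<105)
        m=near&(hsv[...,1]>110)&(z>3)&(z<14)&(hsv[...,0]<25)
        P=W[m]; print(n,'foot',len(P),P[:,2].mean().round(1),cv2.minAreaRect(P[:,:2].astype(np.float32)))
    # board in tool-derived frame
    from scipy.spatial.transform import Rotation as R
    T=R.from_euler('xyz',t['tool_rot']).as_matrix()
    B=np.column_stack([T[:,1],T[:,0],-T[:,2]])  # board x,y,z axes (approx)
    if B[0,0]<0: B[:,:2]*=-1
    L=(W-tcp)@B   # board-ish coords, origin TCP
    m=(abs(L[...,0])<18)&(abs(L[...,1])<65)&(L[...,2]<-35)&(L[...,2]>-135)&(z>60+0*z)
    if n!='wrist':
        m&=(hsv[...,2]<70)
    Q=L[m]
    if len(Q)<50: print(n,'board few',len(Q));return
    c=np.median(Q,0); q=Q[abs(Q[:,0]-c[0])<6]; A=np.c_[q[:,1:],np.ones(len(q))]
    k=np.linalg.lstsq(A,q[:,0],rcond=None)[0]
    r=cv2.minAreaRect(q[:,1:].astype(np.float32))
    print(n,'board',len(q),'plane x0,slopes',k.round(3),'pct',np.percentile(q,[1,99],axis=0).round(1).tolist(),r)
    return
E
python3 - <<'E'
from rel import *
for n in ['scene','side','wrist']: run(n,dict(np.load(n+'.npz')))
E
```

```text
scene foot 1271 9.8 ((513.2793579101562, 189.47747802734375), (131.13723754882812, 130.7744903564453), 77.3885726928711)
scene board 1620 plane x0,slopes [-7.000e-03  4.000e-03  4.811e+00] pct [[0.9, -49.6, -115.4], [7.6, 49.7, -36.1]] ((-0.4298133850097656, -75.85342407226562), (102.12679290771484, 81.55584716796875), 0.0693015307188034)
side foot 1627 5.9 ((509.5333251953125, 186.46116638183594), (133.71633911132812, 128.68319702148438), 76.7418212890625)
side board 226 plane x0,slopes [0.128 0.012 6.655] pct [[-4.7, -52.8, -117.5], [5.3, 9.9, -36.1]] ((-16.769330978393555, -77.87156677246094), (83.7717056274414, 72.87108612060547), 89.27786254882812)
wrist foot 3924 8.4 ((511.7764587402344, 191.39244079589844), (126.15718841552734, 125.92053985595703), 76.63228607177734)
wrist board 180 plane x0,slopes [-4.3100e-01  2.0000e-03  2.3109e+01] pct [[-3.1, 50.3, -115.2], [4.6, 51.8, -35.4]] ((51.04092788696289, -75.38233947753906), (1.703060507774353, 80.43325805664062), 0.21051174402236938)
```

Call:
send_rows:
  series:
    - [0,[0,0.08,-0.3],[-0.04,-0.17,0]]
    - [0,[0,0.08,-0.4],[0,0,0]]
    - [0,[0,0,-0.4],[0,0,0]]
    - [0,[0,0,-0.13],[0,0,0]]
    - [0,[0,0,0],[0,0,0]]
    - [0,[0,0,0],[0,0,0]]

```text
clock: 5.42
eef_pos: [451.8, 205.6, 227.3]
tool_rot: [2.791, 0.001, 1.343]
force: [-0.5, 0.2, -1.5]
width: 6.7
gripper_force: 58.8
```

Run:
```python
from rel import *
s=sensors.read_state(); print(s['clock'],s['eef_pos'].round(1),s['tool_rot'].round(3),s['force'])
o=[]
for n in ['scene','side','wrist']:
    d=grab(n); run(n,d)
    if n=='scene': o.append(cv2.resize(d['img'][140:280,290:410],None,fx=3.5,fy=3.5)[:490,:420])
    if n=='side': o.append(cv2.resize(d['img'][80:220,115:215],None,fx=3.5,fy=3.5)[:490,:350])
cv2.imwrite('pics/m2.png',np.hstack(o)[...,::-1])
```

```text
5.425 [451.8 205.6 227.3] [2.791e+00 1.000e-03 1.343e+00] [-0.47676752  0.23403279 -1.49515256]
scene foot 1268 9.8 ((512.72265625, 190.6057586669922), (129.5261993408203, 133.15638732910156), 76.14163208007812)
scene board 1450 plane x0,slopes [-4.000e-03  2.000e-03  4.656e+00] pct [[1.0, -48.6, -114.5], [7.9, 49.8, -36.4]] ((0.07517242431640625, -75.34002685546875), (80.35986328125, 101.82042694091797), 89.87432098388672)
side foot 1613 5.8 ((509.8131103515625, 187.10987854003906), (130.93536376953125, 129.20713806152344), 76.33055877685547)
side board 223 plane x0,slopes [0.063 0.009 3.545] pct [[-4.2, -52.6, -117.3], [4.0, 26.6, -35.8]] ((-5.4279022216796875, -75.80509185791016), (96.21348571777344, 83.12689208984375), 1.8109575510025024)
wrist foot 5813 8.4 ((512.210205078125, 191.53688049316406), (126.57523345947266, 127.04021453857422), 77.06266784667969)
wrist board 200 plane x0,slopes [ 3.4200e-01  9.0000e-03 -1.6294e+01] pct [[-3.0, 50.6, -134.9], [5.8, 60.4, -35.3]] ((55.57514190673828, -84.98627471923828), (10.436691284179688, 99.9395751953125), 0.5429006814956665)
```

View pics/m2.png

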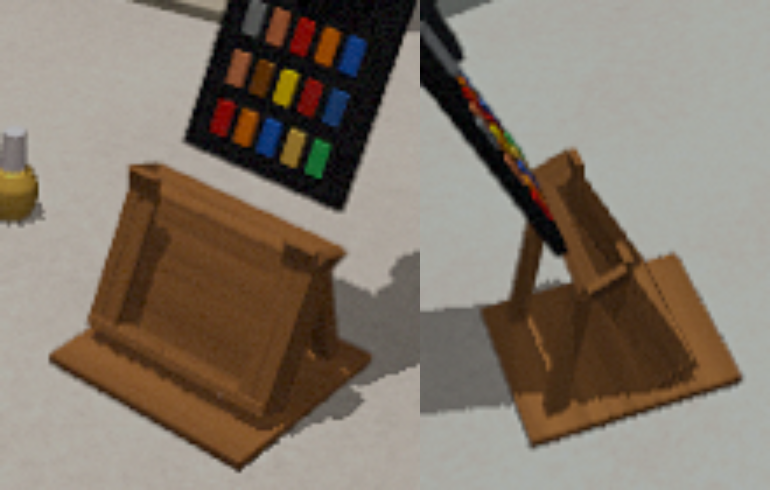

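The board is above and in line with the holder's mouth (left crop, lower edge from (185,140) to (342,210)). I'll measure the groove itself: back panel and lips, in the cradle frame, from the same camera.

Run:
```python
from rel import *
from scipy.spatial.transform import Rotation as R
C=R.from_euler('zy',[-13.1,-20],degrees=True).as_matrix()
C=(R.from_euler('z',-13.1,degrees=True)*R.from_euler('y',-20,degrees=True)).as_matrix()
O=np.array([524.4,186.8,21]); print(C.round(3))
for n in ['scene','wrist','side']:
    d=dict(np.load(n+'.npz')); W=cloud(d); L=(W-O)@C
    hsv=cv2.cvtColor(d['img'],cv2.COLOR_RGB2HSV).astype(int)
    wood=(hsv[...,1]>110)&(hsv[...,0]<25)&(hsv[...,2]>25)
    m=wood&(abs(L[...,1])<36)&(L[...,2]>15)&(L[...,2]<70)&(abs(L[...,0])<25)
    P=L[m]
    if len(P)>50:
        P=P[abs(P[:,0]-np.median(P[:,0]))<4]
        k=np.linalg.lstsq(np.c_[P[:,1:],np.ones(len(P))],P[:,0],rcond=None)[0]; print(n,'back plane',len(P),k.round(3))
    m=wood&(abs(L[...,1])<75)&(L[...,2]>15)&(L[...,2]<70)&(L[...,0]>3)&(L[...,0]<30); P=L[m]
    for sg in (-1,1):
        p=P[P[:,1]*sg>0]; 
        if len(p)>20:print(n,'lip',sg,len(p),np.percentile(p[:,1],[2,10,50,90,98]).round(1),'x',np.percentile(p[:,0],[5,25,50,75,95]).round(1))
    m=wood&(abs(L[...,1])<75)&(L[...,2]>75)&(L[...,2]<100)&(abs(L[...,0])<35); P=L[m]
    if len(P)>20: print(n,'mouth z pct',np.percentile(P[:,2],[50,90,99]).round(1),'y',np.percentile(P[:,1],[1,99]).round(1),'x',np.percentile(P[:,0],[1,99]).round(1))
```

```text
[[ 0.915  0.227 -0.333]
 [-0.213  0.974  0.078]
 [ 0.342  0.     0.94 ]]
scene back plane 894 [1.500e-02 1.000e-03 7.686e+00]
scene lip -1 874 [-58.1 -52.2 -34.2  -7.1  -1.6] x [ 5.5  6.9  8.2 22.8 25.7]
scene lip 1 853 [ 1.   6.4 31.3 58.  58.9] x [ 5.8  7.8  9.7 23.5 26.1]
scene mouth z pct [81.6 85.5 86.3] y [-59.3  62.2] x [-1.2 32.1]
wrist lip -1 124 [-51.1 -50.8 -49.6 -39.3 -39. ] x [15.1 17.3 19.5 20.6 22.9]
wrist lip 1 31 [42.7 43.5 46.3 51.4 53.2] x [19.3 19.4 19.4 19.4 19.5]
wrist mouth z pct [83.2 84.8 85.8] y [-51.4  64.7] x [-3.2 29.9]
side back plane 68 [-4.000e-03 -1.300e-02  5.965e+00]
side lip -1 251 [-62.6 -61.6 -59.9 -33.6  -5.1] x [ 4.2  6.2 11.9 18.1 22.4]
side lip 1 230 [ 5.4 21.9 48.1 52.2 54. ] x [ 5.2  5.6 11.  17.5 21.8]
side mouth z pct [80.1 82.9 84.8] y [-65.2  59.8] x [-5. 28.]
```

```bash
cat > cr.py <<'E'
from rel import *
from scipy.spatial.transform import Rotation as R
C=(R.from_euler('z',-13.1,degrees=True)*R.from_euler('y',-20,degrees=True)).as_matrix()
O=np.array([537.4,183.8,21])
def cr(n,d):
    W=cloud(d); L=(W-O)@C
    hsv=cv2.cvtColor(d['img'],cv2.COLOR_RGB2HSV).astype(int)
    wood=(hsv[...,1]>110)&(hsv[...,0]<25)&(hsv[...,2]>25)
    s=(L[...,2]>15)&(L[...,2]<65)
    m=wood&s&(L[...,0]>-14)&(L[...,0]<2)&(abs(L[...,1])<48); P=L[m]
    if len(P)>40: print(n,'back x',np.percentile(P[:,0],[5,50,95]).round(1),'y range',np.percentile(P[:,1],[1,99]).round(1))
    m=wood&s&(L[...,0]>5)&(L[...,0]<20)&(abs(L[...,1])<75); P=L[m]
    for sg in (-1,1):
        p=P[P[:,1]*sg>0]
        if len(p)>20:
            hist=np.histogram(p[:,1],bins=np.arange(-70,71,2))
            print(n,'lip',sg,'x',np.percentile(p[:,0],[5,50,95]).round(1),'y',np.percentile(p[:,1],[1,5,50,95,99]).round(1))
    for nm,c in (('mouth',(L[...,2]>84)&(L[...,2]<95)&(abs(L[...,0])<25)),):
        P=L[wood&c&(abs(L[...,1])<75)]
        if len(P)>20:
            print(n,nm,len(P)); 
            r=cv2.minAreaRect(P[:,:2].astype(np.float32)); print('   rect',r,np.percentile(P,[1,99],axis=0).round(1).tolist())
E
python3 - <<'E'
from cr import *
for n in ['scene','wrist','side']: cr(n,dict(np.load(n+'.npz')))
d=dict(np.load('wrist.npz')); cv2.imwrite('pics/w2.png',cv2.resize(d['img'][60:260,130:330],None,fx=3,fy=3)[...,::-1])
E
```

```text
scene back x [-7.2 -4.9 -2.5] y range [-46.5  31.4]
scene lip -1 x [ 8.1 11.8 14. ] y [-59.2 -58.2 -49.  -40.9 -40.2]
scene lip 1 x [ 7.4 11.8 14.4] y [39.9 40.9 50.8 58.3 59. ]
scene mouth 327
   rect ((2.6711959838867188, 0.18140029907226562), (126.32862854003906, 35.97978591918945), 89.28690338134766) [[-13.9, -59.8, 84.1], [19.8, 62.5, 90.9]]
wrist lip -1 x [ 5.2  7.1 11. ] y [-51.1 -50.8 -40.  -39.1 -38.9]
wrist mouth 497
   rect ((2.0811872482299805, 5.85223388671875), (33.13930892944336, 118.17964172363281), 1.507631778717041) [[-15.7, -51.6, 84.2], [17.4, 64.7, 90.5]]
side back x [-7.3 -7.2 -6.6] y range [-21.1  47.7]
side lip -1 x [ 5.4  8.2 10.5] y [-62.9 -62.  -59.9 -47.3 -43. ]
side lip 1 x [5.4 8.3 9.8] y [38.3 39.1 40.9 51.6 52.6]
side mouth 154
   rect ((-1.8170890808105469, -2.609210968017578), (34.70302200317383, 125.6380615234375), 0.3174358606338501) [[-17.8, -65.3, 84.1], [15.7, 60.0, 89.4]]
```

View pics/w2.png

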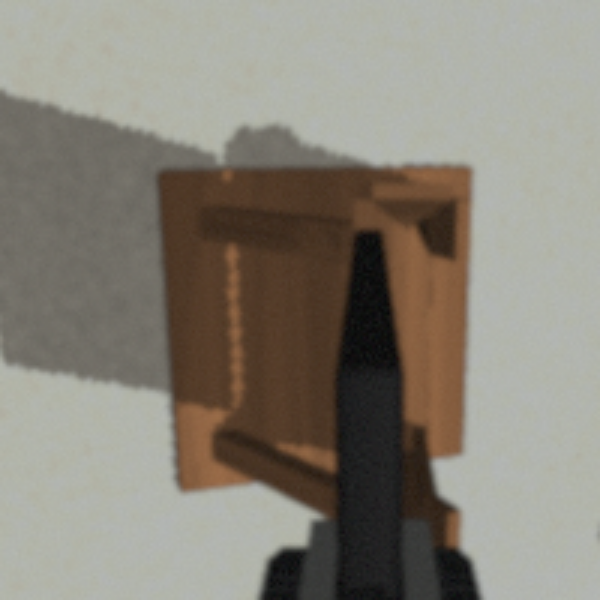

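The wrist crop shows the cradle mouth running from (375,190) to (455,520), clearly ahead of the board's edge at column 370. That matches the depth data: the groove's back panel lies 13 mm further forward than the foot suggested. I'll shift forward along the groove normal.

Call:
send_rows:
  series:
    - [0,[0.18,-0.07,0.07],[0,0,0]]
    - [0,[0,0,0],[0,0,0]]
    - [0,[0,0,0],[0,0,0]]
    - [0,[0,0,0],[0,0,0]]

```text
clock: 6.08
eef_pos: [461.5, 201.5, 230.5]
tool_rot: [2.793, 0.003, 1.344]
force: [-0.0, 0.2, -1.1]
width: 7.4
gripper_force: 58.9
```

```bash
cat >> cr.py <<'E'
def tool():
    s=sensors.read_state(); p=(s['eef_pos']-O)@C; T=R.from_euler('xyz',s['tool_rot']).as_matrix()
    B=np.column_stack([T[:,1],T[:,0],-T[:,2]])
    if B[0,0]<0: B[:,:2]*=-1
    print('t',s['clock'],'tcp in cradle',p.round(1),'s',(p[2]-118.7).round(1),'rotvec deg',np.degrees(R.from_matrix(C.T@B).as_rotvec()).round(2),'F',(s['force']@C).round(1),s['width'],s['gripper_force'])
E
python3 - <<'E'
from cr import *
tool()
o=[]
for n in ['scene','side']:
    d=grab(n); run(n,d,False); cr(n,d)
E
```

```text
t 6.075 tcp in cradle [ -1.5   0.  223.5] s 104.8 rotvec deg [-0.11  0.01  0.17] F [-0.4  0.1 -1. ] 7.3891237034680515 58.936060667037964
scene board 1469 plane x0,slopes [-2.000e-03  5.000e-03  4.778e+00] pct [[0.9, -48.6, -114.5], [7.9, 50.0, -36.0]] ((0.130401611328125, -75.16434478759766), (102.25558471679688, 80.26910400390625), 0.046217311173677444)
scene back x [-7.2 -4.9 -2.5] y range [-46.7  31.4]
scene lip -1 x [ 8.4 11.9 13.9] y [-59.4 -58.2 -49.5 -41.  -40.2]
scene lip 1 x [ 7.3 11.9 14.3] y [39.8 41.  50.4 58.3 58.9]
scene mouth 320
   rect ((2.640012741088867, 0.5578536987304688), (125.53105926513672, 34.94996643066406), 89.90338897705078) [[-14.1, -59.3, 84.2], [19.1, 62.4, 91.0]]
side board 217 plane x0,slopes [0.079 0.015 4.314] pct [[-5.5, -52.8, -117.7], [4.1, 26.6, -35.9]] ((-3.4209938049316406, -76.75238800048828), (99.31958770751953, 83.43436431884766), 0.08511663973331451)
side back x [-7.5 -7.2 -6.8] y range [-21.9  47.5]
side lip -1 x [ 5.2  8.1 10.4] y [-62.4 -61.9 -59.7 -46.5 -43.9]
side lip 1 x [ 5.4  8.4 10. ] y [37.1 38.1 41.2 51.4 52.9]
side mouth 150
   rect ((-1.8718242645263672, -4.11590576171875), (34.87458038330078, 126.87718963623047), 0.5200583338737488) [[-18.9, -65.5, 84.1], [15.7, 58.5, 89.3]]
```

Call:
send_rows:
  series:
    - [0,[0.095,-0.023,-0.23],[0,0,0]]
    - [0,[0.09,-0.02,-0.235],[0,0,0]]
    - [0,[0.085,-0.02,-0.235],[0,0,0]]
    - [0,[0,0,0],[0,0,0]]
    - [0,[0,0,0],[0,0,0]]

```text
clock: 6.8
eef_pos: [478.1, 197.8, 188.9]
tool_rot: [2.792, 0.002, 1.344]
force: [0.3, -0.2, -0.3]
width: 6.9
gripper_force: 58.9
```

```bash
python3 -c "
from cr import *
tool()"
```

```text
t 6.8 tcp in cradle [  0.2   0.2 178.7] s 60.0 rotvec deg [-0.1  -0.01  0.16] F [ 0.2 -0.1 -0.4] 6.932539594266455 58.94667685031891
```

Call:
send_rows:
  series:
    - [0,[0.07,-0.016,-0.196],[0,0,0]]
    - [0,[0.07,-0.016,-0.196],[0,0,0]]
    - [0,[0.07,-0.016,-0.196],[0,0,0]]
    - [0,[0.07,-0.016,-0.196],[0,0,0]]
    - [0,[0,0,0],[0,0,0]]
    - [0,[0,0,0],[0,0,0]]

```text
clock: 7.55
eef_pos: [495.0, 193.7, 141.7]
tool_rot: [2.792, 0.003, 1.343]
force: [-0.1, 0.4, 0.1]
width: 7.3
gripper_force: 58.8
```

```bash
python3 -c "
from cr import *
tool()"
```

```text
t 7.55 tcp in cradle [  0.4  -0.  128.3] s 9.6 rotvec deg [-0.11 -0.01  0.12] F [-0.2  0.4  0.2] 7.320713185678211 58.79020571708679
```

Call:
send_rows:
  series:
    - [0,[0.011,-0.003,-0.031],[0,0,0]]
    - [0,[0.011,-0.003,-0.031],[0,0,0]]
    - [0,[0.011,-0.003,-0.031],[0,0,0]]
    - [0,[0.011,-0.003,-0.031],[0,0,0]]
    - [0,[0.006,-0.001,-0.016],[0,0,0]]
    - [0,[0,0,0],[0,0,0]]

```text
clock: 8.3
eef_pos: [498.0, 192.8, 133.1]
tool_rot: [2.793, 0.003, 1.344]
force: [0.3, 0.2, -1.0]
width: 7.2
gripper_force: 58.8
```

```bash
python3 -c "
from cr import *
tool()"
```

```text
t 8.3 tcp in cradle [ 3.000e-01 -1.000e-01  1.192e+02] s 0.5 rotvec deg [-0.12 -0.    0.14] F [-0.2  0.3 -1. ] 7.197925040121041 58.78992676734924
```

Not touching the ledge yet; I'll go down until there's contact.

Call:
send_rows:
  series:
    - [0,[0.006,-0.001,-0.016],[0,0,0]]
    - [0,[0.006,-0.001,-0.016],[0,0,0]]
    - [0,[0,0,0],[0,0,0]]

```text
clock: 8.68
eef_pos: [498.3, 192.7, 132.5]
tool_rot: [2.791, 0.002, 1.344]
force: [-7.5, -1.4, 14.3]
width: 7.2
gripper_force: 61.6
```

```bash
python3 -c "
from cr import *
tool()"
```

```text
t 8.675 tcp in cradle [  0.4  -0.2 118.5] s -0.2 rotvec deg [-0.09 -0.07  0.13] F [-1.7 -3.1 15.8] 7.229447297861535 61.570000648498535
```

The force along the groove is 16 N at s≈0, so the board is home. I'll release and back out along the slope.

Call:
send_rows:
  series:
    - [30,[0,0,0],[0,0,0]]
    - [40,[0,0,0],[0,0,0]]
    - [40,[0,0,0],[0,0,0]]
    - [40,[-0.1,0.025,0.29],[0,0,0]]
    - [40,[-0.2,0.05,0.56],[0,0,0]]
    - [40,[-0.2,0.05,0.56],[0,0,0]]
    - [40,[-0.1,0.02,0.5],[0,0,0]]
    - [40,[0,0,0],[0,0,0]]

```text
clock: 9.68
eef_pos: [463.5, 202.3, 247.9]
tool_rot: [2.789, -0.001, 1.344]
force: [-0.1, -0.6, 0.8]
width: 40.4
gripper_force: 0.0
```

Run:
```python
from cr import *
tool(); o=[]
for n in ['scene','side']:
    d=grab(n); o.append(cv2.resize(d['img'],(400,300))[...,::-1])
    W=cloud(d); L=(W-O)@C; V=d['img'].max(-1)
    m=(abs(L[...,0])<12)&(abs(L[...,1])<60)&(L[...,2]>95)&(L[...,2]<165)&(V<70); q=L[m]
    k=np.linalg.lstsq(np.c_[q[:,1:],np.ones(len(q))],q[:,0],rcond=None)[0]
    print(n,len(q),k.round(3),np.percentile(q,[1,50,99],axis=0).round(1).tolist())
cv2.imwrite('pics/end.png',np.hstack(o))
```

```text
t 9.675 tcp in cradle [  6.    1.2 239.3] s 120.6 rotvec deg [ 0.08 -0.18  0.06] F [ 0.3 -0.6  0.7] 40.38251168949464 0.0
scene 1538 [ 0.    -0.019  4.596] [[-1.9, -48.4, 95.7], [2.4, 3.9, 124.3], [5.7, 49.5, 151.8]]
side 338 [ 0.025 -0.059  5.797] [[-7.5, -52.7, 96.2], [-1.3, -23.7, 133.3], [0.6, 45.0, 149.6]]
```

View pics/end.png

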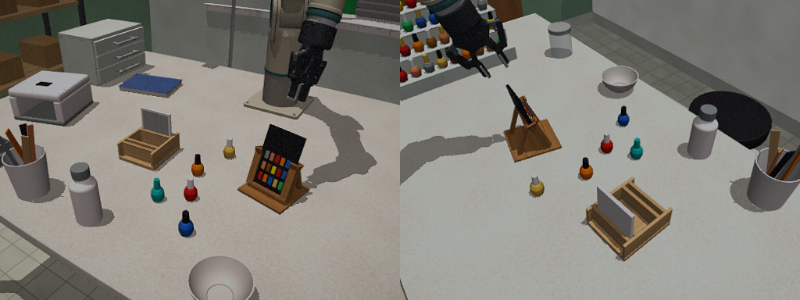

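The board is fully home in the holder with its samples showing at (277,170). The mirror is still in the rack, all the bottles are upright, and the gripper is clear. Top edge measures about 150 up the slope, as it should.

```bash
python3 -c "
from h import *
print(ctrl.finish_job())"
```

```text
the job is handed in; nothing more can be done
None
```

The swatch board is fully down in the sloping holder with its samples showing out the front; the mirror and bottles were left standing, and the job was handed in at about 10 s of the 50 s allowed (no verdict was returned).

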